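# Tip the slide box onto its back and push it up to the stop

### The arm

A 6-joint arm with a two-finger parallel gripper is mounted at the origin on the work surface. World frame = base frame: x ahead of the robot, y to its left, z up, the work surface at z = 0. Lengths are in mm, angles in rad, forces in N, time in s.
With the tool pointing down it reaches from about 300 to 775 mm from the base axis. Payload 14.6 kg.
Tool frame: the origin (TCP) lies midway between the tips of the shut fingers; the grasp point (between the pads) lies 19 mm behind it (manip.hold_point_z is the distance from the TCP to the grasp point, in mm); z points along the fingers, y is the direction in which the jaws open and shut (so a half turn about z gives the same grasp; the last joint's range is limited). The gripper opens to 94 mm and grips with 3 to 60 N. Pads are 16 mm wide; open, the fingers measure 119 mm over their backs; the gripper's body (75 mm by 177 mm) begins 78 mm behind the grasp point.
Start: joints at [-1.321, 0.3, 1.521, -0, 1.321, -0.067], TCP at [171.333, -522.622, 205.446] pointing down, gripper open.
Joint ranges: [-3.03, 3.03], [-0.79, 2.21], [0.23, 2.52], [-1.04, 4.18], [0, 3.07], [-2.55, 2.55]. Speed limits (rad/s): [2.22, 2.22, 2.57, 3.14, 3.14, 3.14].

### API

Orientations are given as [roll, pitch, yaw] about the fixed x, y, z axes, in that order (R = Rz(yaw) Ry(pitch) Rx(roll)).
In Python, from cell import manip gives the robot as it stands.
- The arm moves only by the shell command python3 -m crank 'ROWS' [OPENING] [FORCE]. ROWS is JSON, a list of rows, each an object with "offset": the shift along the world's x, y, z in m, a list of three; "spin": the turn about the world's z in degrees. In form: [{"offset": [dx, dy, dz], "spin": spin}, ...]. A call has exactly 8 rows; each row is the pose to reach, as a shift and turn from the pose measured when the call began; what a row does not reach only later rows make up. A row lasts 1/12 s, in which the tool goes at most 41.7 mm and 7.16 degrees, less where a joint would pass 70% of its speed; a pose out of reach is approached as far as the arm can. A call with a gripper value outside its range is refused whole. OPENING is the opening, from 0 (shut) to 1 (fully open), set as the call begins (- or left out, the last holds). The fingers move at their own pace and stop on an object; FORCE is the grip in N (left out, the last holds). Time passes only in rows, so rows that repeat a pose let the fingers close, or fill a call up. It gives the time, the measured TCP pose, the force and the opening at its end, in the units of the state.
- manip.read_state(): the state, without advancing time (a new reading comes with each control period).
- manip.camera(name): name is "scene" or "top" or "wrist"; returns a dict with "pixels" (480x640x3 uint8, red, green, blue), "fx", "fy", "cx", "cy" (pixels), "extrinsics" (4x4, takes a point from world to camera coordinates); the wrist camera has in their place "hand_eye" (4x4, takes a point from camera to tool coordinates, whose origin is the TCP and whose axes are the flange's). Camera axes: x right, y down, z forward; pixel columns grow to the right and rows downward; lengths in mm; the calibration is good to about 2 mm. A picture is of the moment at which its call begins: read the wrist's pose just before it. There is no depth.
- manip.sign_off(): hands the job in, once; it reports no verdict.
Trained networks look in a picture, given as the dict that the camera call returned (one of the last four; its "shot" number tells which), for a name from the list of things; names that differ only in an ending like _2 or _b are one class to them, and where a whole thing is asked for, a point or a joint stands for the part that bears it (a point fixed in the world has none). Each returns a list of dicts, best first, with "conf" (0 to 1); they miss things now and then, are a little off and sometimes report something else, mostly with a low value. They report only what shows in the picture. A call takes as long as a camera call. They do not tell look-alikes from the thing itself.
- manip.search_frame(picture, name): "location" ([x, y, z] in mm, in world coordinates, good to about 4 mm: the middle of the surface that is visible of it).
- manip.masks_of(picture, name): "mask" (480x640 bool, what is visible of it).
The state is a dict: "clock": time; "joints": joint angles; "qd": joint speeds; "effort": joint torques, N m; "eef_pos": TCP position; "eef_rot": TCP orientation; "wrist_force": force on the tool from outside, world axes, zero at the start; "moment": the same for the moment, N m; "finger_gap": finger opening in mm.
Only numpy, scipy, OpenCV 4.12 (cv2) and the standard library are available. Lean on these libraries where they do the work, as an engineer would, in place of code of your own. Each camera call takes 0.05 s, during which the arm holds its last target. There are 200 camera calls.

### The job

On the black mat two microscope-slide boxes stand on end. Tip the blue one over onto its back by pushing on its white lid, so that it lies flat on the mat with the lid up and short of the metal bar; then push it along the mat until its leading end sits square and flush against the bar. Only push: do not pick the box up, and leave the green box and the other things on the bench as they are.

Things in the scene. Friction and masses are not known exactly. Their poses are not given: they have to be found in the camera images.
- blue_box: Blue slide box with a white lid: rigid closed block, 35 x 83 x 100 mm (own x, y, z), 0.11 to 0.23 kg, loose, standing on end on the mat at the start. Origin: centre of the end it stands on. z runs along its 100 mm length (up at the start); x points from the lid (face at x = -17.5 mm) to its blue back (x = +17.5 mm); at the start x points to the metal bar, within 15 degrees.
- blue_lid (a point): Centre of the blue box's white lid face (x = -17.5, z = 50 mm in the box's frame), with a paper label and blue stripe. A push high on it, 75 to 90 mm above the mat, tips the box towards the bar: on rubber it tips rather than slides, and past about 20 degrees it falls by itself onto its back.
- blue_end (a point): Centre of the blue box's end with the small steel clasp (z = 100 mm in the box's frame): the upper end at the start. Once the box is on its back it is the leading end, towards the bar; the box is then 35 mm high, its x down, and slides on the mat under a push of a few newtons on its other end.
- blue_pivot (a point): Middle of the lower edge of the blue box's back (x = +17.5 mm, z = 0 in the box's frame), about which it tips; it stays down at the mat's top throughout when the box is only pushed.
- green_box: A box of the same size, build and axes as the blue one, but green plastic with a green stripe on its label; stands beside it on the mat, their centres about 130 to 170 mm apart across the mat; must stay standing where it is.
- mat: Black rubber mat, fixed, 3 mm thick, 315 x 340 mm (x, y), x = -150 to +165 mm in its frame. Origin on the bench under it, z up, x level and towards the aluminium stop bar at its +x edge: bar along y, 340 mm long, 15 mm thick, 20 mm above the mat, face at x = +150 mm. A printed grey line is at x = 50 mm. Boxes start at x = -70 to -20, y about +75 or -75 mm, either way round.
- stop_face (a point): Middle of the foot of the stop bar's face, in the mat's frame x = 150 mm, y = 0, z = 3 mm (mat's top); axes as the mat's.
- jar: Clear plastic staining jar with a white lid, 58 mm across, 89 mm tall, on the bench beyond the stop bar. Origin: centre of its underside.
- stamp: Grey and black desk stamp, 42 x 62 x 46 mm, on the bench beyond the stop bar. Origin: centre of its underside.
- pen: Blue ball pen, 130 mm long, 9 mm thick, lying on the bench beside the mat's edge opposite the bar. Origin: middle of its underside, x along the pen.
Mind the look-alikes: they are no part of the job. What is shaped like the blue_box but orange is not meant. There is more than one size of the green_box; the job needs the larger.

How it is judged:
By the outcome, as a careful person would: the job done as asked, in the order asked, and still so for the second after the job is handed in, with the robot touching nothing.
It also fails if it takes over 38 s, if anything falls off the work surface, if the arm or the gripper's body presses on something with over 40 N, if the wrist force passes 120 N, or if a joint passes its speed limit or range.

## Working session

There is one attempt and no reset: what is moved stays moved. The work goes in short steps, Python scripts to look and compute and a shell command to move; the robot and the scene stay as the last step left them, time stands still between calls to the robot, and variables do not carry over. Pictures are saved under pics/ and viewed, about 8 in all and at most 12, crops included, and the job is handed in when it is done.

```bash
mkdir -p pics; ls
python3 - <<'E'
from cell import manip
import cv2,numpy as np
s=manip.read_state();print(s)
for n in("top","scene"):
    p=manip.camera(n);cv2.imwrite(f"pics/{n}0.png",p["pixels"][...,::-1])
    print(n,p["fx"],p["cx"],p["cy"],np.round(p["extrinsics"],3).tolist())
    for k in("blue_box","green_box","mat","blue_lid","blue_end","jar","stamp","pen"):
        print(k,[(np.round(d["location"]).tolist(),round(d["conf"],2)) for d in manip.search_frame(p,k)])
E
```

```text
pics
{'clock': 0.0, 'joints': array([-1.32062749e+00,  3.00475016e-01,  1.52158337e+00, -6.16130715e-06,
        1.32068951e+00, -6.66225005e-02]), 'qd': array([-0.00023763, -0.00110033,  0.0004866 , -0.00108498, -0.00169879,
        0.0007344 ]), 'effort': array([-4.21902223e-03, -5.31807446e+01, -3.52741277e+01,  7.06428546e-02,
        2.44482147e-02, -1.15730440e-04]), 'eef_pos': array([ 171.25458307, -522.3833015 ,  204.88321094]), 'eef_rot': array([-3.14043957e+00, -7.09537983e-05,  3.16792828e-01]), 'wrist_force': array([0.34970119, 0.70489382, 0.37647363]), 'moment': array([ 0.00262053,  0.04459023, -0.00128084]), 'finger_gap': 94.23119349616293}
top 492.5948409078113 318.9426914460096 241.0638183081227 [[-0.02, -1.0, 0.011, 4.912], [-0.999, 0.02, -0.044, 612.702], [0.044, -0.012, -0.999, 902.03], [0.0, 0.0, 0.0, 1.0]]
blue_box [([791.0, -68.0, 100.0], 0.96), ([618.0, -39.0, 105.0], 0.68)]
green_box [([474.0, -54.0, 103.0], 0.89), ([437.0, -250.0, 73.0], 0.81)]
mat [([554.0, 9.0, 2.0], 0.78)]
blue_lid [([791.0, -69.0, 98.0], 0.58), ([621.0, -39.0, 102.0], 0.57)]
blue_end [([6
[... 189 characters left out ...]
.58)]
scene 569.4600269274911 310.43404512884626 236.64421937799546 [[-0.511, 0.86, -0.005, 310.295], [0.648, 0.381, -0.659, -339.621], [-0.565, -0.34, -0.752, 1644.182], [0.0, 0.0, 0.0, 1.0]]
blue_box [([804.0, -66.0, 78.0], 0.84), ([637.0, -23.0, 79.0], 0.79)]
green_box [([489.0, -43.0, 76.0], 0.96), ([445.0, -249.0, 48.0], 0.66), ([634.0, -27.0, 77.0], 0.4)]
mat [([583.0, 36.0, 5.0], 0.58)]
blue_lid [([807.0, -60.0, 78.0], 0.77), ([641.0, -26.0, 79.0], 0.59)]
blue_end [([804.0, -60.0, 76.0], 0.79), ([638.0, -26.0, 80.0], 0.76), ([585.0, 36.0, 4.0], 0.39)]
jar [([641.0, 230.0, 81.0], 0.94)]
stamp [([512.0, 210.0, 28.0], 0.61), ([586.0, 38.0, 8.0], 0.19)]
pen [([590.0, -207.0, 11.0], 0.45)]
```

View pics/top0.png

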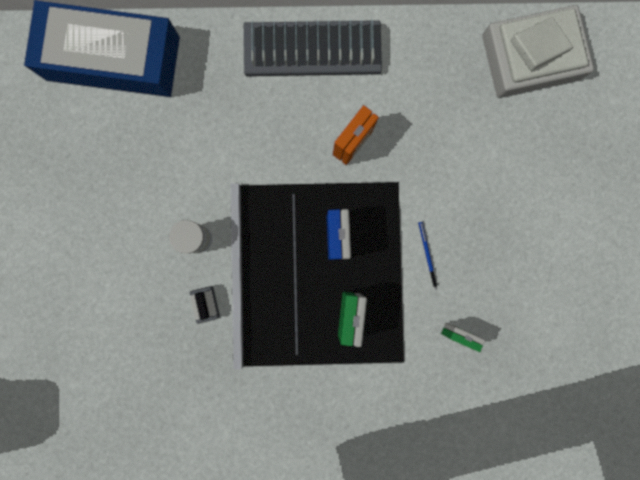

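View pics/scene0.png

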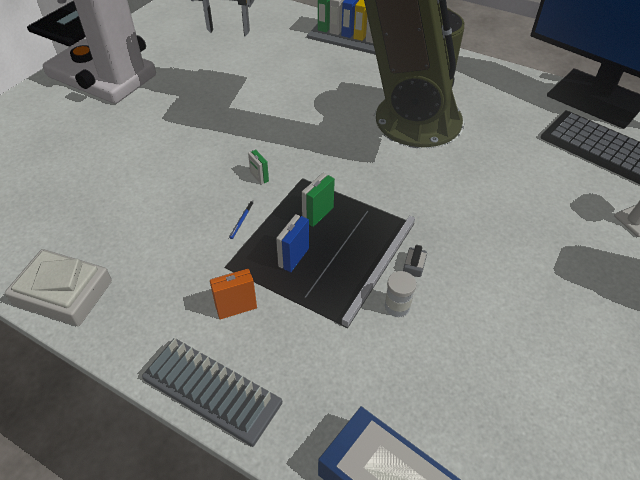

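Top view: the bar is on the left (world +y), with the grey line at col ~295. The blue box is at (340,234), its white lid on the right (-y). The green box is at (354,320). The small green box, the orange box and the pen are decoys or off the mat. Next I'll fit the edges.

```bash
cat > h.py <<'E'
import numpy as np,cv2
from cell import manip
def ray(p,uv,z):
    E=p["extrinsics"];R=E[:3,:3];c=-R.T@E[:3,3]
    uv=np.atleast_2d(uv).astype(float)
    d=np.c_[(uv[:,0]-p["cx"])/p["fx"],(uv[:,1]-p["cy"])/p["fy"],np.ones(len(uv))]@R
    return c+d*((z-c[2])/d[:,2])[:,None]
def fit(P):  # line y=f(x): returns (y at mean x, mean x, slope deg)
    x,y=P[:,0],P[:,1];k=np.ones(len(x),bool)
    for _ in range(4):
        a=np.polyfit(x[k],y[k],1);r=abs(np.polyval(a,x)-y);k=r<max(1.0,2*np.median(r[k]))
    return a
E
python3 - <<'E'
from h import *
p=manip.camera("top");im=p["pixels"].astype(float);g=im.mean(2)
# printed line
L=[]
for r in range(200,350):
    w=g[r,285:306]-np.median(g[r,285:306]);w[w<15]=0
    if w.sum()>0:L.append([285+(w*np.arange(21)).sum()/w.sum(),r])
a=fit(ray(p,L,3));print("line y=",a, "deg",np.degrees(np.arctan(a[0])))
# mat right edge (x=-150) and bar edges (gradients)
for nm,c0,c1,z,sg in(("matedge",390,412,3,1),("barinner",236,250,23,-1)):
    L=[]
    for r in range(195,350):
        d=sg*np.diff(g[r,c0:c1]);d[d<0]=0;i=d.argmax();s=slice(max(i-1,0),i+2)
        L.append([c0+.5+(d[s]*np.arange(c0-c0,c1-c0-1)[s]).sum()/d[s].sum(),r])
    a2=fit(ray(p,L,z));print(nm,a2,np.polyval(a2,600)-np.polyval(a,600))
# mat ends
for nm,r0,r1,sg in(("top",176,192,-1),("bot",355,372,1)):
    L=[]
    for c in range(300,390):
        d=sg*np.diff(g[r0:r1,c]);i=d.argmax();L.append([c,r0+i+.5])
    P=ray(p,L,3);print(nm,np.polyfit(P[:,1],P[:,0],1))
for k,n in(("blue_box",0),("green_box",0)):
    for m in manip.masks_of(p,k)[:3]:
        M=m["mask"];ys,xs=np.nonzero(M);print(k,m["conf"],xs.min(),xs.max(),ys.min(),ys.max())
        # lid edge right
        L=[[xs[ys==r].max()+.5,r] for r in range(ys.min()+5,ys.max()-4)]
        a3=fit(ray(p,L,103));print(" lid top edge",a3,np.degrees(np.arctan(a3[0])))
        P=ray(p,[[xs.max()-3,ys.min()-.5],[xs.max()-3,ys.max()+.5]],103);print(" ends x",P[:,:2].tolist())
cv2.imwrite("pics/crop0.png",cv2.resize(p["pixels"][170:370,180:440,::-1],None,fx=3,fy=3,interpolation=cv2.INTER_CUBIC))
E
```

```text
line y= [2.44581261e-03 3.78953606e+01] deg 0.14013446056031992
matedge [ 6.22482299e-03 -1.64326349e+02] -199.9543034079162
barinner [2.58508894e-03 1.37031893e+02] 99.2200984104548
top [-3.39911067e-03  7.22416601e+02]
bot [-4.21904098e-03  3.84145290e+02]
blue_box 0.64 333 376 106 163
 lid top edge [ -0.66041585 427.22588718] -33.44140480190381
 ends x [[837.4288629773291, -102.75241912679685], [738.1463546282515, -100.26885170498427]]
blue_box 0.57 326 349 210 259
 lid top edge [ 1.31118450e-02 -6.48857849e+01] 0.7512103319014145
 ends x [[661.0023713604945, -52.85453092266688], [576.9794798365216, -50.954918167258654]]
green_box 0.96 440 483 324 352
 lid top edge [   1.04141594 -727.72274376] 46.162248600564425
 ends x [[465.6973276455243, -272.41030310636313], [417.7242021038835, -270.75121017057256]]
green_box 0.82 339 364 293 346
 lid top edge [ -0.11588434 -22.11374013] -6.610199192000042
 ends x [[521.4099549040905, -74.77401778208242], [431.9980056116897, -72.63304394145791]]
```

View pics/crop0.png

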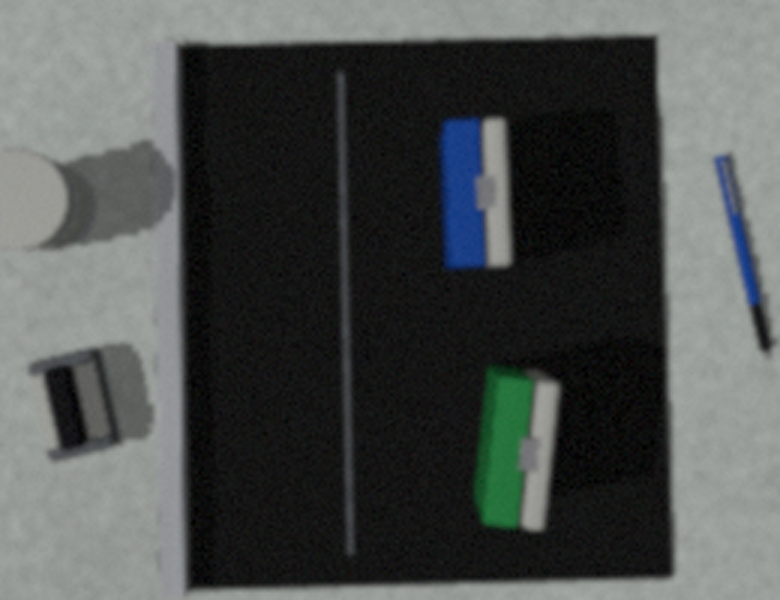

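The crop confirms the box is nearly square to the bar. The lid face is at y≈-57 and the centre at x≈619. The bar face is at y≈139, and the box should end up spanning about y -21 to 79 once tipped. I'll approach behind the lid with the jaws half open along world x (yaw 90°).

```bash
python3 -m crank '[{"offset":[0.448,0.400,0],"spin":72},{"offset":[0.448,0.400,0],"spin":72},{"offset":[0.448,0.400,0],"spin":72},{"offset":[0.448,0.400,0],"spin":72},{"offset":[0.448,0.400,0],"spin":72},{"offset":[0.448,0.400,0],"spin":72},{"offset":[0.448,0.400,0],"spin":72},{"offset":[0.448,0.400,0],"spin":72}]' 0.5
```

```text
clock: 1.72
eef_pos: [421.2, -298.9, 205.7]
eef_rot: [3.141, 0.0, 1.323]
wrist_force: [0.1, -1.2, 0.2]
finger_gap: 47.2
```

```bash
python3 -m crank '[{"offset":[0.198,0.176,0],"spin":14.4},{"offset":[0.198,0.176,0],"spin":14.4},{"offset":[0.198,0.176,0],"spin":14.4},{"offset":[0.198,0.176,0],"spin":14.4},{"offset":[0.198,0.176,0],"spin":14.4},{"offset":[0.198,0.176,0],"spin":14.4},{"offset":[0.198,0.176,0],"spin":14.4},{"offset":[0.198,0.176,0],"spin":14.4}]'
```

```text
clock: 2.38
eef_pos: [621.1, -119.9, 204.8]
eef_rot: [-3.141, -0.0, 1.578]
wrist_force: [-0.2, 0.5, 0.5]
finger_gap: 47.3
```

```bash
python3 -m crank '[{"offset":[0,0,-0.030],"spin":0},{"offset":[0,0,-0.060],"spin":0},{"offset":[0,0,-0.090],"spin":0},{"offset":[0,0,-0.110],"spin":0},{"offset":[0,0,-0.119],"spin":0},{"offset":[0,0,-0.119],"spin":0},{"offset":[0,0,-0.119],"spin":0},{"offset":[0,0,-0.119],"spin":0}]'
python3 - <<'E'
from h import *
s=manip.read_state();print(s["eef_pos"],s["eef_rot"])
p=manip.camera("scene");a=p["pixels"][130:330,200:440]
t=manip.camera("top");b=t["pixels"][170:370,230:470]
cv2.imwrite("pics/pre.png",cv2.resize(np.hstack([a,b])[...,::-1],None,fx=1.66,fy=1.66,interpolation=cv2.INTER_CUBIC))
E
```

```text
clock: 3.05
eef_pos: [621.8, -120.4, 87.7]
eef_rot: [3.139, 0.0, 1.578]
wrist_force: [-0.0, 0.3, 1.2]
finger_gap: 46.8
[ 621.78435735 -120.35360107   87.70943832] [3.13920626e+00 3.38726669e-04 1.57761762e+00]
```

View pics/pre.png

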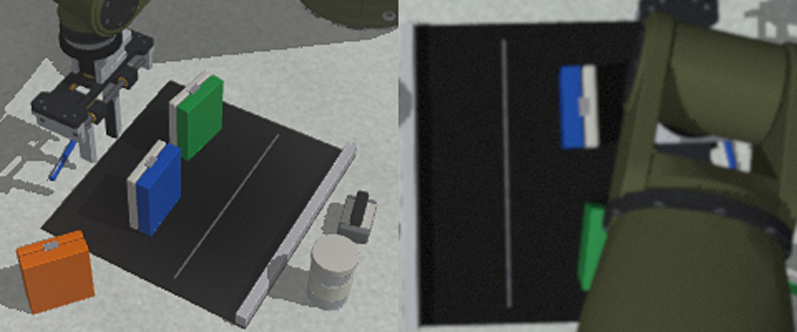

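The gripper sits behind the lid with both fingers in line with it. Now I'll advance and push slowly.

```bash
python3 -m crank '[{"offset":[-0.002,0.025,-0.003],"spin":0},{"offset":[-0.002,0.044,-0.004],"spin":0},{"offset":[-0.002,0.050,-0.004],"spin":0},{"offset":[-0.002,0.054,-0.004],"spin":0},{"offset":[-0.002,0.058,-0.004],"spin":0},{"offset":[-0.002,0.062,-0.004],"spin":0},{"offset":[-0.002,0.066,-0.004],"spin":0},{"offset":[-0.002,0.070,-0.004],"spin":0}]'
python3 - <<'E'
from h import *
p=manip.camera("scene");a=p["pixels"][130:330,200:440]
cv2.imwrite("pics/tip1.png",cv2.resize(a[...,::-1],None,fx=2,fy=2,interpolation=cv2.INTER_CUBIC))
E
```

```text
clock: 3.82
eef_pos: [619.8, -50.3, 83.6]
eef_rot: [3.139, 0.0, 1.577]
wrist_force: [0.8, -0.6, -0.4]
finger_gap: 47.1
```

View pics/tip1.png

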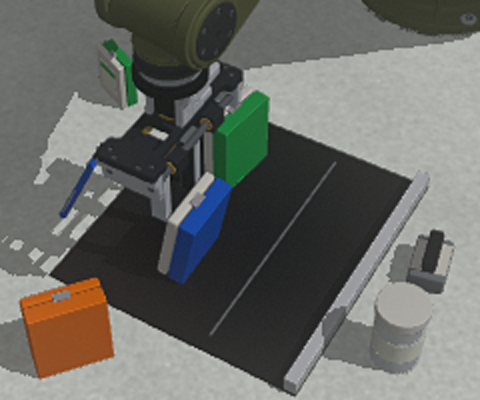

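It's tipping by about 10° without sliding. I'll keep going.

```bash
python3 -m crank '[{"offset":[0,0.004,0],"spin":0},{"offset":[0,0.008,0],"spin":0},{"offset":[0,0.012,0],"spin":0},{"offset":[0,0.016,0],"spin":0},{"offset":[0,0.020,0],"spin":0},{"offset":[0,0.024,0],"spin":0},{"offset":[0,0.028,0],"spin":0},{"offset":[0,0.028,0],"spin":0}]'
python3 - <<'E'
from h import *
p=manip.camera("scene");a=p["pixels"][130:330,200:440]
cv2.imwrite("pics/tip2.png",cv2.resize(a[...,::-1],None,fx=2,fy=2,interpolation=cv2.INTER_CUBIC))
E
```

```text
clock: 4.53
eef_pos: [619.7, -20.8, 83.5]
eef_rot: [3.139, 0.0, 1.578]
wrist_force: [0.5, -0.3, 0.2]
finger_gap: 46.9
```

View pics/tip2.png

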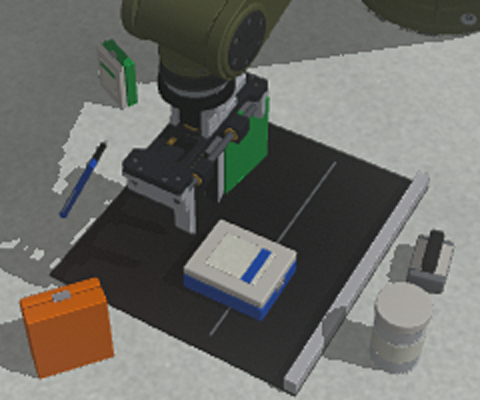

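The box lies flat on its back with the lid up, still short of the bar. I'll retreat, lower, and measure.

```bash
python3 -m crank '[{"offset":[0,-0.020,0],"spin":0},{"offset":[0,-0.036,0],"spin":0},{"offset":[0,-0.036,-0.020],"spin":0},{"offset":[0,-0.036,-0.045],"spin":0},{"offset":[0,-0.036,-0.060],"spin":0},{"offset":[0,-0.036,-0.063],"spin":0},{"offset":[0,-0.036,-0.063],"spin":0},{"offset":[0,-0.036,-0.063],"spin":0}]'
cat > m.py <<'E'
from h import *
import sys
p=manip.camera("top");im=p["pixels"].astype(float)
# white lid top (z=38) : bright, low-saturation, inside the mat
H=cv2.cvtColor(p["pixels"],cv2.COLOR_RGB2HSV)
M=((H[...,2]>110)&(H[...,1]<70)).astype(np.uint8);M[:188]=0;M[275:]=0;M[:,:246]=0;M[:,350:]=0
M=cv2.morphologyEx(M,cv2.MORPH_CLOSE,np.ones((7,7)))
B=((H[...,0]>105)&(H[...,0]<130)&(H[...,1]>120)&(H[...,2]>60)).astype(np.uint8);B[:188]=0;B[275:]=0;B[:,:246]=0;B[:,350:]=0
n,l,st,_=cv2.connectedComponentsWithStats(M|B)
k=1+st[1:,4].argmax();ys,xs=np.nonzero(l==k);print("px",st[k])
rr=range(ys.min()+6,ys.max()-5)
for nm,f,o in(("lead(+y)",np.min,-.5),("trail",np.max,.5)):
    a=fit(ray(p,[[f(xs[ys==r])+o,r] for r in rr],38));print(nm,np.polyval(a,620).round(1),np.degrees(np.arctan(a[0])).round(2))
c0,c1=xs.min()+6,xs.max()-5
for f,o in((np.min,-.5),(np.max,.5)):
    P=ray(p,[[c,f(ys[xs==c])+o] for c in range(c0,c1)],38);b=np.polyfit(P[:,1],P[:,0],1);print("side x",np.median(P[:,0]).round(1),"deg",np.degrees(np.arctan(-b[0])).round(2))
cv2.imwrite(sys.argv[1],cv2.resize(p["pixels"][170:370,180:440,::-1],None,fx=3,fy=3,interpolation=cv2.INTER_CUBIC))
E
python3 m.py pics/flat.png
```

```text
clock: 5.25
eef_pos: [620.2, -57.3, 21.5]
eef_rot: [3.138, 0.0, 1.578]
wrist_force: [0.6, -0.6, 0.6]
finger_gap: 47.0
px [ 271  215   45   46 1935]
lead(+y) 78.6 -0.92
trail 2.0 -1.17
side x 660.6 deg 0.02
side x 577.9 deg 1.26
```

View pics/flat.png

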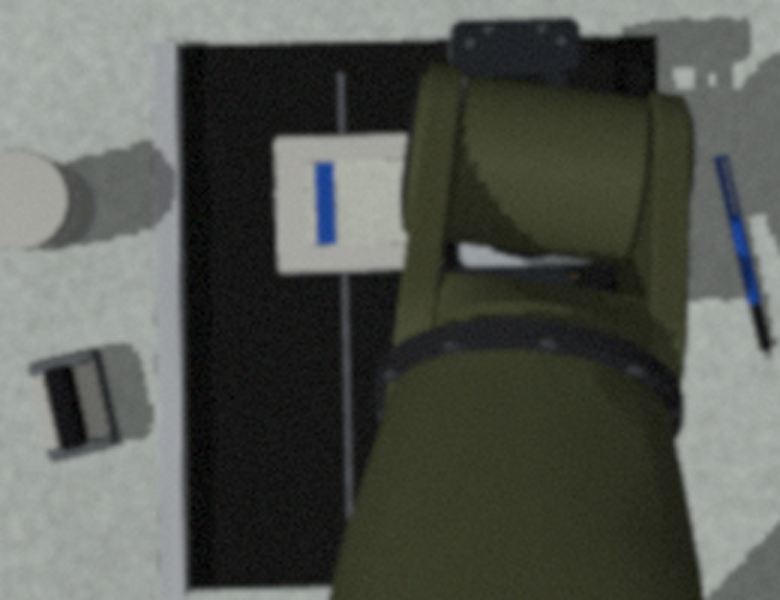

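The box's leading end is at y≈78.6, x 578–660, as predicted. It needs to travel about 60 mm. I'll push at mid-height, slowing near the bar.

```bash
python3 -m crank '[{"offset":[-0.001,0.014,-0.001],"spin":0},{"offset":[-0.001,0.024,-0.001],"spin":0},{"offset":[-0.001,0.030,-0.001],"spin":0},{"offset":[-0.001,0.036,-0.001],"spin":0},{"offset":[-0.001,0.042,-0.001],"spin":0},{"offset":[-0.001,0.048,-0.001],"spin":0},{"offset":[-0.001,0.054,-0.001],"spin":0},{"offset":[-0.001,0.060,-0.001],"spin":0}]'
```

```text
clock: 5.97
eef_pos: [619.5, 3.2, 20.9]
eef_rot: [3.137, 0.0, 1.578]
wrist_force: [-0.3, -2.3, 1.3]
finger_gap: 46.8
```

```bash
python3 -m crank '[{"offset":[0,0.005,0],"spin":0},{"offset":[0,0.009,0],"spin":0},{"offset":[0,0.012,0],"spin":0},{"offset":[0,0.015,0],"spin":0},{"offset":[0,0.018,0],"spin":0},{"offset":[0,0.020,0],"spin":0},{"offset":[0,0.022,0],"spin":0},{"offset":[0,0.022,0],"spin":0}]'; python3 m.py pics/p1.png
```

```text
clock: 6.63
eef_pos: [619.4, 25.6, 20.8]
eef_rot: [3.138, 0.0, 1.578]
wrist_force: [-0.0, 0.1, 0.4]
finger_gap: 46.7
px [246 216   4  46 143]
lead(+y) 125.5 -0.78
trail 120.1 -0.8Traceback (most recent call last):
  File "m.py", line 16, in <module>
    P=ray(p,[[c,f(ys[xs==c])+o] for c in range(c0,c1)],38);b=np.polyfit(P[:,1],P[:,0],1);print("side x",np.median(P[:,0]).round(1),"deg",np.degrees(np.arctan(-b[0])).round(2))
  File "h.py", line 6, in ray
    d=np.c_[(uv[:,0]-p["cx"])/p["fx"],(uv[:,1]-p["cy"])/p["fy"],np.ones(len(uv))]@R
             ~~^^^^^
IndexError: index 0 is out of bounds for axis 1 with size 0
```

Mask clipped (column limit), so I'll go by expected contact: about 6 mm remains. I'll creep and watch the force.

```bash
python3 -m crank '[{"offset":[0,0.001,0],"spin":0},{"offset":[0,0.002,0],"spin":0},{"offset":[0,0.003,0],"spin":0},{"offset":[0,0.003,0],"spin":0},{"offset":[0,0.004,0],"spin":0},{"offset":[0,0.004,0],"spin":0},{"offset":[0,0.005,0],"spin":0},{"offset":[0,0.005,0],"spin":0}]'
```

```text
clock: 7.35
eef_pos: [619.3, 30.6, 20.7]
eef_rot: [3.138, 0.0, 1.578]
wrist_force: [0.5, -0.2, 0.1]
finger_gap: 46.7
```

```bash
python3 -m crank '[{"offset":[0,0.0005,0],"spin":0},{"offset":[0,0.001,0],"spin":0},{"offset":[0,0.0015,0],"spin":0},{"offset":[0,0.002,0],"spin":0},{"offset":[0,0.002,0],"spin":0},{"offset":[0,0.0025,0],"spin":0},{"offset":[0,0.0025,0],"spin":0},{"offset":[0,0.0025,0],"spin":0}]'
```

```text
clock: 8.02
eef_pos: [619.2, 31.7, 20.8]
eef_rot: [3.138, 0.002, 1.578]
wrist_force: [-1.4, -10.7, 2.0]
finger_gap: 46.9
```

It reached the bar at the predicted y, with 10.7 N against it. I'll press slightly more to square it, then back off and lift clear.

```bash
python3 -m crank '[{"offset":[0,0.001,0],"spin":0},{"offset":[0,0.0015,0],"spin":0},{"offset":[0,0.002,0],"spin":0},{"offset":[0,0.002,0],"spin":0},{"offset":[0,0.002,0],"spin":0},{"offset":[0,0.002,0],"spin":0},{"offset":[0,0.002,0],"spin":0},{"offset":[0,0.002,0],"spin":0}]'
```

```text
clock: 8.68
eef_pos: [619.0, 31.8, 20.8]
eef_rot: [3.139, 0.004, 1.577]
wrist_force: [-2.1, -14.6, 1.8]
finger_gap: 46.7
```

```bash
python3 -m crank '[{"offset":[0,-0.005,0],"spin":0},{"offset":[0,-0.020,0],"spin":0},{"offset":[0,-0.050,0],"spin":0},{"offset":[0,-0.080,0],"spin":0},{"offset":[0,-0.100,0.030],"spin":0},{"offset":[0,-0.120,0.070],"spin":0},{"offset":[0,-0.150,0.110],"spin":0},{"offset":[0,-0.180,0.150],"spin":0}]'; sed -i 's/:246\]=0/:242]=0/g' m.py; python3 m.py pics/end.png;python3 - <<'E'
from h import *
p=manip.camera("scene");a=p["pixels"][130:330,200:440]
cv2.imwrite("pics/ends.png",cv2.resize(a[...,::-1],None,fx=3,fy=3,interpolation=cv2.INTER_CUBIC))
E
```

```text
clock: 9.35
eef_pos: [618.6, -138.0, 156.9]
eef_rot: [3.139, 0.004, 1.577]
wrist_force: [0.8, 0.2, 0.0]
finger_gap: 46.9
px [ 242  215   52   47 2366]
lead(+y) 132.7 -0.76
trail 39.7 1.41
side x 661.1 deg 0.93
side x 577.9 deg 0.73
```

View pics/end.png

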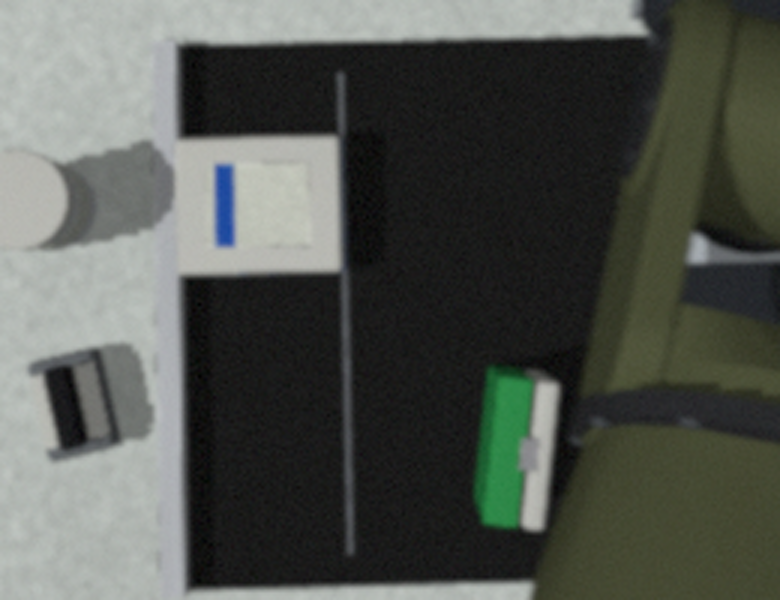

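View pics/ends.png

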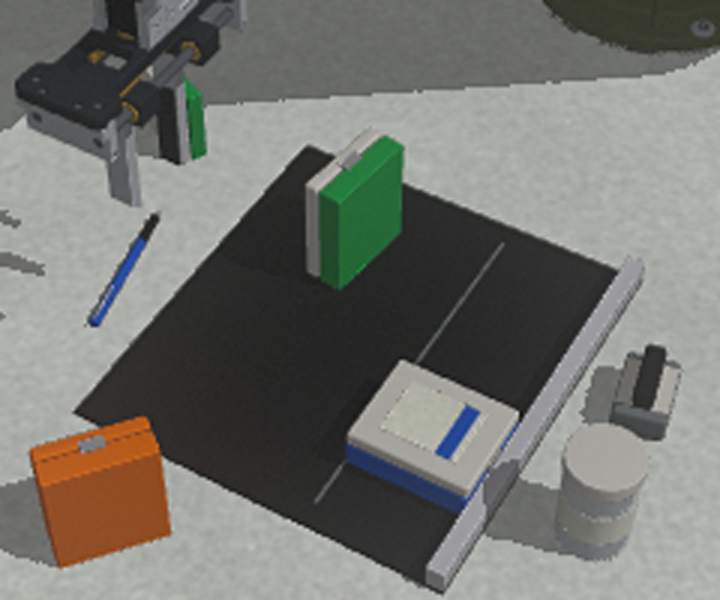

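It looks flush. The mask edges hint at up to about 0.6° of yaw, which is within pixel noise, so I'll do a sub-pixel comparison of box sides against mat ends.

```bash
cat > sq.py <<'E'
from h import *
g=np.mean([cv2.cvtColor(manip.camera("top")["pixels"],cv2.COLOR_RGB2GRAY).astype(float) for _ in range(4)],0);p=manip.camera("top")
def row_edge(c0,c1,r0,r1,sg,z):
    L=[]
    for c in range(c0,c1):
        d=sg*np.diff(g[r0:r1,c]);d[d<0]=0;i=d.argmax();s=slice(max(i-2,0),i+3);L.append([c,r0+.5+(d[s]*np.arange(r1-r0-1)[s]).sum()/d[s].sum()])
    P=ray(p,L,z);a=fit(P[:,[1,0]]);return np.degrees(np.arctan(-a[0])).round(2),np.polyval(a,90).round(1)
def col_edge(r0,r1,c0,c1,sg,z):
    L=[]
    for r in range(r0,r1):
        d=sg*np.diff(g[r,c0:c1]);d[d<0]=0;i=d.argmax();s=slice(max(i-2,0),i+3);L.append([c0+.5+(d[s]*np.arange(c1-c0-1)[s]).sum()/d[s].sum(),r])
    a=fit(ray(p,L,z));return np.degrees(np.arctan(a[0])).round(2),np.polyval(a,620).round(1)
print("box sides",row_edge(244,288,209,222,1,38),row_edge(244,288,255,268,-1,38))
print("mat sides",row_edge(246,380,178,192,-1,3),row_edge(250,350,357,372,1,3))
print("trail",col_edge(221,256,286,302,-1,38),"stripe L/R",col_edge(228,249,247,256,-1,38),col_edge(228,249,253,263,1,38))
print("bar inner",col_edge(280,350,236,250,-1,23),col_edge(192,210,236,250,-1,23),"line",col_edge(268,350,288,304,1,3),col_edge(268,350,288,304,-1,3))
E
python3 sq.py
```

```text
box sides (np.float64(0.18), np.float64(660.7)) (np.float64(0.55), np.float64(577.7))
mat sides (np.float64(0.15), np.float64(722.4)) (np.float64(0.16), np.float64(383.9))
trail (np.float64(0.78), np.float64(39.5)) stripe L/R (np.float64(-0.58), np.float64(114.8)) (np.float64(-0.23), np.float64(103.9))
bar inner (np.float64(-0.07), np.float64(137.8)) (np.float64(-0.66), np.float64(139.7)) line (np.float64(0.17), np.float64(42.3)) (np.float64(0.12), np.float64(36.5))
```

```bash
python3 -c "
from cell import manip
s=manip.read_state();print(s['clock'],s['eef_pos'],s['wrist_force']);print(manip.sign_off())"
```

```text
9.7 [ 618.44175359 -135.82010703  153.47267767] [-0.70751125  0.00218487  0.14096785]
the job is handed in; nothing more can be done
None
```

The blue box is tipped onto its back with the lid up, and its leading end now sits against the bar. I handed the job in at 9.7 s with the gripper clear of everything.

- **Tip:** I pushed high on the white lid with the half-open fingers, about 80 mm above the mat. The box fell without sliding, with its leading end at y ≈ 78.6 mm, about 60 mm short of the bar.
- **Push:** I pushed its other end along the mat until it met the bar, then pressed to about 15 N and backed off.
- **Flush:** The trailing end measured y = 39.5 mm. Adding the 100 mm length gives 139.5 mm, which matches the bar face at about 139.4 mm.
- **Square:** The box sides measured 0.18° and 0.55°, against 0.15° for the mat. Shorter edges, such as the trailing end and the label stripe, scattered by up to ±0.8°, which is about the pixel noise. The first rough mask check also read 0.7–0.9°. I judge it square to within a few tenths of a degree.
- **Other things:** In the last pictures the green box is still standing where it was, and the jar, stamp, pen and look-alikes look undisturbed.

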